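Put returned spare parts back into their stock bins

TASK

Four returned spare parts stand mixed up on the bench scale: put each one back into stock, in the empty front compartment of the blue bin whose rear compartment holds the same kind of part. Set each part down flat on the compartment floor, upright as it stands now, without dropping it, and leave the tape roll and the scanner where they are.

Things in the scene. Friction and masses are not known exactly. Their poses are not given: they have to be found in the camera images.
- knob_center (a point): One loose orange six-lobed star knob, 36 mm high, 50 mm over opposite lobes, 45 mm wide along its y axis and every 60 degrees from it; lobes 14 to 34 mm above its underside, below them a black hub 30 mm in diameter; 60 g. Stands on the scale's blue platter, 70 mm above the bench, centres of neighbours 80 mm or more away. Point: its centre, half-way up (18 mm above its underside), z up.
- foot_center (a point): One loose machine levelling foot: round black rubber pad 50 mm in diameter, 14 mm thick, then a 19 mm hex collar up to 21 mm, then an upright bright stud 13 mm in diameter up to 90 mm; 130 g. Stands on the scale's blue platter, 70 mm above the bench, centres of neighbours 80 mm or more away. Point: its centre, half-way up (45 mm above its underside), z up.
- bearing_center (a point): One loose steel ball bearing lying flat: 52 mm outer diameter, 25 mm bore, 20 mm high; about 190 g. Stands on the scale's blue platter, 70 mm above the bench, centres of neighbours 80 mm or more away. Point: its centre, half-way up (10 mm above its underside), z up.
- coupling_center (a point): One loose brass hexagonal pipe coupling standing on end: 34 mm across flats (along its y axis, and every 60 degrees), 39 mm across corners, 36 mm high; about 160 g. Stands on the scale's blue platter, 70 mm above the bench, centres of neighbours 80 mm or more away. Point: its centre, half-way up (18 mm above its underside), z up.
- bay_knob (a point): Blue fixed bin with orange star knobs in its rear part. Point: middle of the floor (4 mm above the bench) of its EMPTY FRONT compartment; x to the bin's rear, y to its left, z up. Compartment 86 (x) by 122 mm (y) inside, walls 4 mm; heights above this floor: sides 56 (sloping down at the front), front wall 32, grey divider to the rear 48 mm. Bin 220 x 130 mm.
- bay_foot (a point): Blue fixed bin with black levelling feet (studs up to 90 mm over the floor) in its rear part. Point: middle of the floor (4 mm above the bench) of its EMPTY FRONT compartment; x to the bin's rear, y to its left, z up. Compartment 86 (x) by 122 mm (y) inside, walls 4 mm; heights above this floor: sides 56 (sloping down at the front), front wall 32, grey divider to the rear 48 mm. Bin 220 x 130 mm.
- bay_bearing (a point): Blue fixed bin with steel ball bearings in its rear part. Point: middle of the floor (4 mm above the bench) of its EMPTY FRONT compartment; x to the bin's rear, y to its left, z up. Compartment 86 (x) by 122 mm (y) inside, walls 4 mm; heights above this floor: sides 56 (sloping down at the front), front wall 32, grey divider to the rear 48 mm. Bin 220 x 130 mm.
- bay_coupling (a point): Blue fixed bin with brass hexagonal couplings in its rear part. Point: middle of the floor (4 mm above the bench) of its EMPTY FRONT compartment; x to the bin's rear, y to its left, z up. Compartment 86 (x) by 122 mm (y) inside, walls 4 mm; heights above this floor: sides 56 (sloping down at the front), front wall 32, grey divider to the rear 48 mm. Bin 220 x 130 mm.
- tape_center (a point): Bystander: loose roll of brown packing tape lying flat on the bench, 104 mm in diameter, 48 mm high. The point is its centre.
- scanner_center (a point): Bystander: loose yellow-and-black pistol-grip hand scanner lying on its side on the bench, about 155 x 120 mm, 46 mm high. The point lies near its middle, half-way up.
Not all that is in view belongs to the job. What is shaped like the part that bears foot_center but red or turquoise is not meant.

How it is judged:
At the end, for the whole second after the job is handed in: Each of the four parts rests upright (within 0.15 rad) on the floor of the front compartment of the bin of its own kind: its centre within 30 mm (along the bin) and 48 mm (across) of the compartment's centre and within 8 mm of its resting height; all are released and at rest (x of knob_center in the frame of bay_knob between -0.03 and 0.03 m and y of knob_center in the frame of bay_knob between -0.048 and 0.048 m and z of knob_center in the frame of bay_knob between 0.01 and 0.026 m and angle between each of knob_center, foot_center, bearing_center, coupling_center's own z axis and vertical below 0.15 rad and linear speed of each of knob, foot, bearing, coupling below 0.02 m/s and contact force between the fingers and knob below 0.1 N and x of foot_center in the frame of bay_foot between -0.03 and 0.03 m and y of foot_center in the frame of bay_foot between -0.048 and 0.048 m and z of foot_center in the frame of bay_foot between 0.037 and 0.053 m and contact force between the fingers and foot below 0.1 N and x of bearing_center in the frame of bay_bearing between -0.03 and 0.03 m and y of bearing_center in the frame of bay_bearing between -0.048 and 0.048 m and z of bearing_center in the frame of bay_bearing between 0.002 and 0.018 m and contact force between the fingers and bearing below 0.1 N and x of coupling_center in the frame of bay_coupling between -0.03 and 0.03 m and y of coupling_center in the frame of bay_coupling between -0.048 and 0.048 m and z of coupling_center in the frame of bay_coupling between 0.01 and 0.026 m and contact force between the fingers and coupling below 0.1 N); the robot touches nothing.
It fails at once if the tape roll is disturbed (moved more than 20 mm) (distance of tape_center from where it was at the start of the episode above 0.02 m).
It fails at once if the scanner is disturbed (moved more than 20 mm) (distance of scanner_center from where it was at the start of the episode above 0.02 m).
It fails at once if a part is dropped rather than set down (falls free faster than 0.8 m/s, a drop of about 33 mm) ((contact force between the fingers and knob below 0.05 N and linear speed of knob above 0.8 m/s) or (contact force between the fingers and foot below 0.05 N and linear speed of foot above 0.8 m/s) or (contact force between the fingers and bearing below 0.05 N and linear speed of bearing above 0.8 m/s) or (contact force between the fingers and coupling below 0.05 N and linear speed of coupling above 0.8 m/s)).
It also fails if it takes over 106 s, if anything falls off the work surface, if the arm or the gripper's body presses on something with over 40 N, if the wrist force passes 120 N, or if a joint passes its speed limit or range.

ROBOT

A 6-joint arm with a two-finger parallel gripper is mounted at the origin on the work surface. World frame = base frame: x ahead of the robot, y to its left, z up, the work surface at z = 0. Lengths are in m, angles in rad, forces in N, time in s.
With the tool pointing down it reaches from about 0.3 to 0.775 m from the base axis. Payload 14.6 kg.
Tool frame: the origin (TCP) lies midway between the tips of the shut fingers; the grasp point (between the pads) lies 19 mm behind it; z points along the fingers, y is the line along which they close (so a half turn about z gives the same grasp; the last joint's range is limited). The gripper opens to 94 mm and grips with 3 to 60 N. Pads are 16 mm wide; open, the fingers measure 119 mm over their backs; the gripper's body (75 mm by 177 mm) begins 78 mm behind the grasp point.
Start: joints at [1.099, 0.3, 1.521, -0, 1.321, -0.067], TCP at [0.217, 0.506, 0.205] pointing down, gripper open.
Joint ranges: [-3.03, 3.03], [-0.79, 2.21], [0.23, 2.52], [-1.04, 4.18], [0, 3.07], [-2.55, 2.55]. Speed limits (rad/s): [2.22, 2.22, 2.57, 3.14, 3.14, 3.14].

INTERFACE

Orientations are given as [roll, pitch, yaw] about the fixed x, y, z axes, in that order (R = Rz(yaw) Ry(pitch) Rx(roll)).
In Python, from station import ctrl gives the robot as it stands. The module is installed in compiled form; this text tells all that it offers.
- The arm moves only by the tool servo_tool, never from a script. Its argument "plan" is a list of rows, each a list of 7 numbers: the opening in per cent of the stroke, from 0 (shut) to 100 (fully open), then the shift along the tool's x, y, z in m, then the turn, a rotation vector about the tool's x, y, z in rad. A call has exactly 8 rows; each row shifts and turns the commanded pose from where the row before left it, along the tool's axes as they then stand; what a row does not reach is not made up. A row lasts 1/8 s, in which the tool goes at most 62.5 mm and 10.7 degrees, less where a joint would pass 70% of its speed; a pose out of reach is approached as far as the arm can. A call with a gripper value outside its range is refused whole. The fingers move at their own pace and stop on an object; "force" is the grip in N (left out, the last holds). Time passes only in rows, so rows that do not move let the fingers close, or fill a call up. It gives the time, the measured TCP pose, the force, the opening and the grip force at its end, in the units of the state.
- ctrl.get_obs(): the state, without advancing time (a new reading comes with each control period).
- ctrl.camera(name): name is "scene" or "top"; returns a dict with "pixels" (420x560x3 uint8, red, green, blue), "z_map" (420x560 float32, m along the optical axis (not along the pixel's ray), 0 where there is no reading), "mtx" (3x3 intrinsics, pixels), "pose" (4x4, takes a point from camera to world coordinates). Camera axes: x right, y up, looking along -z (the intrinsics and any distortion apply to the point x, -y, -z); pixel columns grow to the right and rows downward; lengths in m; the calibration is good to about 2 mm. A picture is of the moment at which its call begins.
- ctrl.hand_in(): hands the job in; it is judged then, once.
The state is a dict: "time_s": time; "qpos": joint angles; "joint_vel": joint speeds; "tau": joint torques, N m; "ee_pos": TCP position; "eef_rot": TCP orientation; "force": force on the tool from outside, world axes, zero at the start; "moment": the same for the moment, N m; "grip_width": finger opening in m; "grip_force": force on a finger pad.
Only numpy, scipy, OpenCV 4.12 (cv2) and the standard library are available. Lean on these libraries where they do the work, as an engineer would, in place of code of your own. Each camera call takes 0.05 s, during which the arm holds its last target. There are 200 camera calls.

## Working session

There is one attempt and no reset: what is moved stays moved. The work goes in short steps, Python scripts to look and compute and a tool call to move; the robot and the scene stay as the last step left them, time stands still between calls to the robot, and variables do not carry over. Pictures are saved under pics/ and viewed, at most 14 in all, crops included, and the job is handed in when it is done.

Besides the shell and the picture viewer there is one more tool, called by a JSON object that holds its "method" and its "body", one argument or row to a line. servo_tool: Moves the arm, as the interface text tells. Its arguments: {"type":"object","properties":{"plan":{"type":"array","items":{"type":"array","items":{"type":"number"}}},"force":{"type":"number"}},"required":["plan"]}

```bash
mkdir -p pics; cat > h.py <<'E'
import numpy as np, cv2
from station import ctrl
def grab(n,tag):
    c=ctrl.camera(n); np.savez(f'{tag}.npz',**c); cv2.imwrite(f'pics/{tag}.png',c['pixels'][...,::-1]); return c
def cloud(c):
    z=c['z_map']; K=c['mtx']; v,u=np.mgrid[:z.shape[0],:z.shape[1]]
    p=np.stack([(u-K[0,2])/K[0,0]*z,-(v-K[1,2])/K[1,1]*z,-z],-1)
    w=p@c['pose'][:3,:3].T+c['pose'][:3,3]; w[z==0]=np.nan; return w
E
python3 - <<'E'
from h import *
for n in('scene','top'):
    c=grab(n,n+'0'); print(n,c['mtx'],c['pose'],c.keys())
print(ctrl.get_obs())
E
```

```text
scene [[399.08318597   0.         279.59772206]
 [  0.         399.08318597 217.48904621]
 [  0.           0.           1.        ]] [[ 0.2815553  -0.7910391   0.54312407  0.98994384]
 [ 0.95953749  0.23434923 -0.1561033  -0.14910599]
 [-0.00379689  0.56509962  0.82501394  0.88453844]
 [ 0.          0.          0.          1.        ]] dict_keys(['pixels', 'z_map', 'mtx', 'pose'])
top [[418.4885383    0.         288.55060163]
 [  0.         418.4885383  201.92317495]
 [  0.           0.           1.        ]] [[ 0.00459329  0.98728123 -0.15891718  0.33771581]
 [-0.99993112  0.00625113  0.00993379 -0.0069659 ]
 [ 0.01080086  0.1588606   0.98724194  1.07502444]
 [ 0.          0.          0.          1.        ]] dict_keys(['pixels', 'z_map', 'mtx', 'pose'])
{'time_s': 0.1, 'qpos': array([ 1.09940037e+00,  3.00410652e-01,  1.52148229e+00, -3.09130233e-05,
        1.32068385e+00, -6.66148053e-02]), 'joint_vel': array([ 0.00049121, -0.00262681, -0.00082496,  0.0008271 ,  0.00084972,
       -0.00018381]), 'tau': array([-1.30137363e-03, -5.32646263e+01, -3.53285658e+01,  7.08379224e-02,
        2.34434847e-02, -7.28675991e-05]), 'ee_pos': array([0.21651865, 0.50535257, 0.20496128]), 'eef_rot': array([-3.14060871e+00, -3.56319195e-05,  2.73681915e+00]), 'force': array([1.32966713, 0.69088059, 0.29772273]), 'moment': array([ 0.02639427, -0.0397024 , -0.04832126]), 'grip_force': 0.0, 'grip_width': 0.09406128468695635}
```

View pics/top0.png

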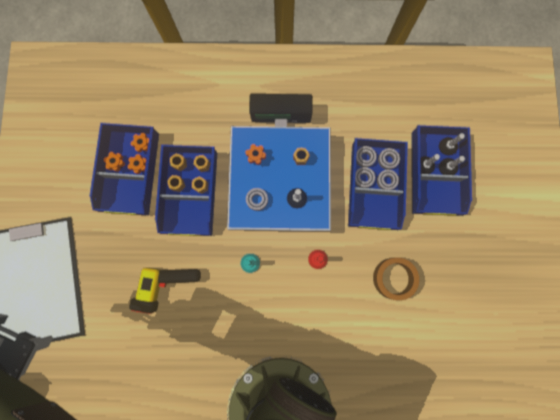

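View pics/scene0.png

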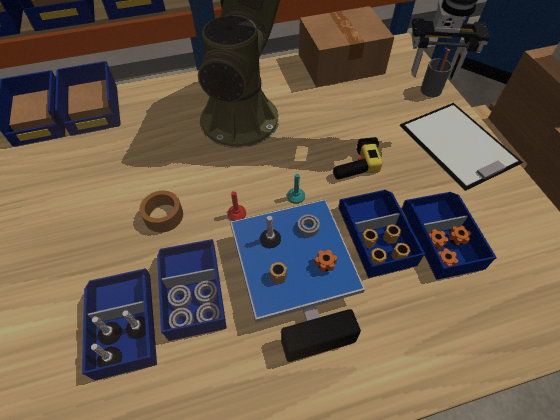

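The top view shows the knob at (256,154), coupling (302,155), bearing (257,199) and foot (297,198) on the platter. The bins, left to right, hold knobs, couplings, bearings and feet. The empty compartments face the robot. Two things could be taken for the foot: the red one at (318,259) and the turquoise one at (250,263). Both stand off the platter, so I'm not using either.

```bash
cat > m.py <<'E'
from h import *
def rect(p):
    (c,s,a)=cv2.minAreaRect((p[:,:2]*1000).astype(np.float32)); return np.round(c,1),np.round(s,1),round(a,1)
C={n:dict(np.load(n+'0.npz')) for n in('top','scene')}
W={n:cloud(c) for n,c in C.items()}
def cc(n,m,minn):
    k,l,s,_=cv2.connectedComponentsWithStats(m.astype(np.uint8))
    return [(l==i) for i in range(1,k) if s[i,4]>=minn]
for n in W:
    w=W[n]; hsv=cv2.cvtColor(C[n]['pixels'],cv2.COLOR_RGB2HSV)
    print('==',n)
    ws=(w[...,0]>.25)&(w[...,0]<.85)&(abs(w[...,1])<.5)
    blue=(hsv[...,0]>100)&(hsv[...,0]<130)&(hsv[...,1]>120)
    pl=ws&blue&(abs(w[...,2]-.07)<.006)
    for m in cc(n,pl,1500): print('platter',rect(w[m]),np.nanmedian(w[m][:,2]), m.sum())
    xy=np.nan_to_num(w)
    for m in cc(n,ws&(w[...,2]>.078)&(abs(w[...,1])<.15),25):
        p=w[m]; t=p[p[:,2]>p[:,2].max()-.006]
        v,u=np.where(m); print('part',int(u.mean()),int(v.mean()),m.sum(),'all',rect(p),'top',rect(t),p[:,2].max().round(4),np.median(t[:,2]).round(4))
    lift=ws&(w[...,2]>.03)&(w[...,2]<.066)&blue&(abs(w[...,1])>.13)
    for m in cc(n,ws&blue&(w[...,2]>-.005)&(w[...,2]<.067)&(abs(w[...,1])>.13),800):
        p=w[m]; q=p[p[:,2]>.03]; v,u=np.where(m); print('bin',int(u.mean()),int(v.mean()),rect(q),np.percentile(p[:,2],[2,10,98]).round(3))
    for m in cc(n,ws&(w[...,2]>.02)&~blue,150):
        v,u=np.where(m); p=w[m]; print('obj',int(u.mean()),int(v.mean()),rect(p),p[:,2].max().round(3))
E
python3 m.py
python3 -c "
import cv2;i=cv2.imread('pics/top0.png')[120:275,225:340];cv2.imwrite('pics/crop0.png',cv2.resize(i,None,fx=5,fy=5,interpolation=2)[:600])
i=cv2.imread('pics/top0.png')"
```

```text
== top
platter (array([562.2,   5.5]), array([238.8, 248. ]), 89.6) 0.07078122813622056 8158
part 255 153 291 all (array([611.8,  63.9]), array([43.8, 47.9]), 47.9) top (array([613.2,  62.7]), array([41.4, 44.5]), 55.2) 0.1112 0.1069
part 300 155 210 all (array([608.8, -45.6]), array([38.1, 33.8]), 26.1) top (array([609.6, -45.9]), array([33.5, 34.2]), 88.4) 0.1114 0.1073
part 256 198 306 all (array([504.5,  59.7]), array([51.1, 50.5]), 1.3) top (array([505.2,  59.5]), array([48.6, 50.2]), 1.4) 0.0951 0.091
part 296 197 282 all (array([509.2, -35.6]), array([44.4, 47.7]), 80.6) top (array([509.5, -35.9]), array([ 9.4, 11.4]), 2.4) 0.1644 0.1601
part 320 257 27 all (array([365.2, -91.2]), array([11.4, 12.1]), 43.9) top (array([365.3, -91. ]), array([11.6,  9.6]), 0.3) 0.0933 0.0895
part 247 261 26 all (array([355.1,  78.5]), array([11. , 11.5]), 89.4) top (array([355.2,  79.2]), array([11.6,  8.3]), 45.5) 0.0936 0.0907
bin 436 191 (array([ 567.2, -353.9]), array([238.5,  99.1]), 26.0) [0.001 0.002 0.062]
bin 372 205 (array([ 528.5, -191.9]), array([243.8, 105.5]), 25.5) [0.    0.002 0
[... 3622 characters left out ...]
2 (array([597.8, -42.6]), array([38., 56.]), 78.7) 0.109
obj 188 276 (array([ 532.8, -238.8]), array([127.3,  23.4]), 77.6) 0.06
obj 112 307 (array([ 546. , -406.9]), array([125.9, 137.1]), 87.0) 0.096
obj 205 291 (array([ 572.1, -210.6]), array([51.8, 50.4]), 74.0) 0.028
obj 178 295 (array([ 565.5, -271.3]), array([50.9, 50.8]), 53.0) 0.027
obj 207 311 (array([ 630. , -215.1]), array([51.8, 57.4]), 87.2) 0.06
obj 179 317 (array([ 625.6, -275.6]), array([51.2, 57.3]), 86.0) 0.06
obj 194 328 (array([ 659.5, -247. ]), array([132.4,   8.2]), 88.6) 0.061
obj 101 352 (array([ 648.4, -448.6]), array([52.8, 18.8]), 43.9) 0.096
obj 123 365 (array([ 696.1, -404.9]), array([ 30.9, 135.6]), 10.9) 0.059
```

View pics/crop0.png

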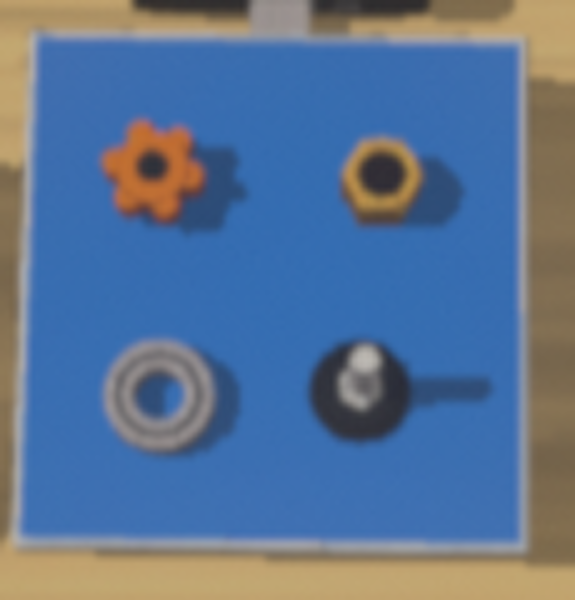

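The crop confirms the choice: orange knob, brass hex coupling, steel bearing and black foot with a bright stud. Both cameras agree to about 2 mm, and the heights and sizes match the description.

Targets (x,y in mm):

| Part | On the platter | Bay |
|---|---|---|
| Foot | 508.6, -35 | 526, -402.5 |
| Bearing | 503.7, 61 | 490, -236 |
| Knob | 611.5, 64.3 (flats close at 108°) | 525, 405.5 |
| Coupling | 608, -44.8 (flats at 57°/117°) | 471, 244 |

I'll start with the foot.

{"method": "servo_tool", "body": {
  "plan": [
    [100, 0, 0, 0, 0, 0, -0.135],
    [100, 0, 0, 0, 0, 0, -0.135],
    [100, 0, 0, 0, 0, 0, -0.135],
    [100, -0.0243, -0.045, 0, 0, 0, 0],
    [100, -0.0243, -0.045, 0, 0, 0, 0],
    [100, -0.0243, -0.045, 0, 0, 0, 0],
    [100, -0.0243, -0.045, 0, 0, 0, 0],
    [100, -0.0243, -0.045, 0, 0, 0, 0]
  ],
  "force": 20
}}

```text
time_s: 1.1
ee_pos: [0.3386, 0.279, 0.2053]
eef_rot: [-3.141, -0.0, -3.141]
force: [0.3, -0.6, 0.0]
grip_width: 0.0943
grip_force: 0.0
```

{"method": "servo_tool", "body": {
  "plan": [
    [100, -0.0243, -0.045, 0, 0, 0, 0],
    [100, -0.0243, -0.045, 0, 0, 0, 0],
    [100, -0.0243, -0.045, 0, 0, 0, 0],
    [100, -0.0243, -0.045, 0, 0, 0, 0],
    [100, -0.0243, -0.045, 0, 0, 0, 0],
    [100, -0.0243, -0.045, 0, 0, 0, 0],
    [100, 0, 0, 0, 0, 0, 0],
    [100, 0, 0, 0, 0, 0, 0]
  ]
}}

```text
time_s: 2.1
ee_pos: [0.4837, 0.0109, 0.2052]
eef_rot: [3.141, -0.001, 3.141]
force: [-1.0, 0.4, 0.0]
grip_width: 0.0941
grip_force: 0.0
```

{"method": "servo_tool", "body": {
  "plan": [
    [100, -0.025, -0.046, 0, 0, 0, 0],
    [100, 0, 0, 0, 0, 0, 0],
    [100, 0, 0, 0.02, 0, 0, 0],
    [100, 0, 0, 0.025, 0, 0, 0],
    [100, 0, 0, 0.025, 0, 0, 0],
    [100, 0, 0, 0.015, 0, 0, 0],
    [100, 0, 0, 0.005, 0, 0, 0],
    [60, 0, 0, 0, 0, 0, 0]
  ]
}}

```text
time_s: 3.1
ee_pos: [0.5092, -0.0351, 0.1159]
eef_rot: [-3.142, 0.0, -3.141]
force: [-0.4, 0.5, 0.7]
grip_width: 0.0872
grip_force: 0.0
```

{"method": "servo_tool", "body": {
  "plan": [
    [0, 0, 0, 0, 0, 0, 0],
    [0, 0, 0, 0, 0, 0, 0],
    [0, 0, 0, 0, 0, 0, 0],
    [0, 0, 0, 0, 0, 0, 0],
    [0, 0, 0, 0, 0, 0, 0],
    [0, 0, 0, 0, 0, 0, 0],
    [0, 0, 0, 0, 0, 0, 0],
    [0, 0, 0, 0, 0, 0, 0]
  ]
}}

```text
time_s: 4.1
ee_pos: [0.509, -0.0354, 0.1154]
eef_rot: [3.142, -0.0, -3.141]
force: [0.5, 0.1, -1.3]
grip_width: 0.0127
grip_force: 20.0
```

{"method": "servo_tool", "body": {
  "plan": [
    [0, 0, 0, 0, 0, 0, 0],
    [0, 0, 0, -0.01, 0, 0, 0],
    [0, 0, 0, -0.02, 0, 0, 0],
    [0, 0, 0, -0.02, 0, 0, 0],
    [0, 0, -0.01, -0.01, 0, 0, 0],
    [0, 0, -0.025, 0, 0, 0, 0],
    [0, 0, -0.035, 0, 0, 0, 0],
    [0, 0, -0.04, 0, 0, 0, 0]
  ],
  "force": 35
}}

```text
time_s: 5.1
ee_pos: [0.5088, -0.1468, 0.1755]
eef_rot: [3.142, -0.0, -3.141]
force: [-0.2, -0.2, -1.0]
grip_width: 0.0123
grip_force: 35.0
```

{"method": "servo_tool", "body": {
  "plan": [
    [0, -0.002, -0.045, 0, 0, 0, 0],
    [0, -0.002, -0.045, 0, 0, 0, 0],
    [0, -0.002, -0.045, 0, 0, 0, 0],
    [0, -0.002, -0.045, 0, 0, 0, 0],
    [0, -0.003, -0.04, 0, 0, 0, 0],
    [0, -0.003, -0.025, 0, 0, 0, 0],
    [0, -0.003, -0.012, 0, 0, 0, 0],
    [0, 0, 0, 0, 0, 0, 0]
  ]
}}

```text
time_s: 6.1
ee_pos: [0.5259, -0.4026, 0.1751]
eef_rot: [3.141, -0.0, 3.141]
force: [0.8, 0.3, -2.1]
grip_width: 0.0123
grip_force: 35.0
```

```bash
python3 - <<'E'
from h import *
c=grab('scene','s1'); o=ctrl.get_obs(); print(o['ee_pos'],o['grip_width'],o['grip_force'])
cv2.imwrite('pics/s1c.png',cv2.resize(c['pixels'][200:400,60:300,::-1],None,fx=3,fy=3,interpolation=2))
E
```

```text
[ 0.52604872 -0.40197426  0.17521997] 0.012639139391517803 34.997398853302
```

View pics/s1c.png

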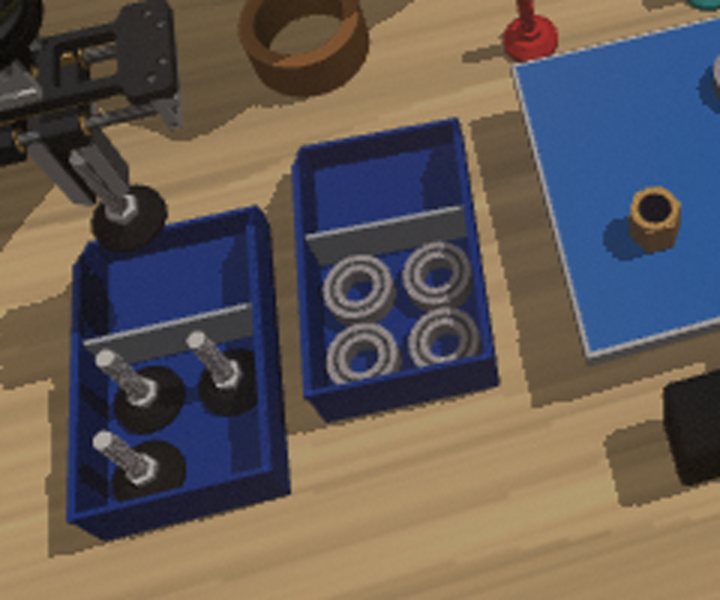

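The foot hangs upright over the empty compartment of the feet bin: pad at about (128,217) in the crop, and the three rear studs are clear. Lowering it now.

{"method": "servo_tool", "body": {
  "plan": [
    [0, 0, 0, 0.015, 0, 0, 0],
    [0, 0, 0, 0.025, 0, 0, 0],
    [0, 0, 0, 0.025, 0, 0, 0],
    [0, 0, 0, 0.02, 0, 0, 0],
    [0, 0, 0, 0.015, 0, 0, 0],
    [0, 0, 0, 0.012, 0, 0, 0],
    [0, 0, 0, 0.008, 0, 0, 0],
    [0, 0, 0, 0.002, 0, 0, 0]
  ]
}}

```text
time_s: 7.15
ee_pos: [0.5261, -0.4024, 0.0532]
eef_rot: [3.141, -0.0, -3.141]
force: [0.3, -0.3, -0.6]
grip_width: 0.0127
grip_force: 35.0
```

{"method": "servo_tool", "body": {
  "plan": [
    [0, 0, 0, 0.001, 0, 0, 0],
    [0, 0, 0, 0.001, 0, 0, 0],
    [0, 0, 0, 0.001, 0, 0, 0],
    [0, 0, 0, 0, 0, 0, 0],
    [0, 0, 0, 0, 0, 0, 0],
    [0, 0, 0, 0, 0, 0, 0],
    [0, 0, 0, 0, 0, 0, 0],
    [0, 0, 0, 0, 0, 0, 0]
  ],
  "force": 20
}}

```text
time_s: 8.15
ee_pos: [0.5261, -0.4024, 0.0504]
eef_rot: [3.142, -0.0, -3.141]
force: [-0.2, 1.2, -1.0]
grip_width: 0.0122
grip_force: 20.0
```

{"method": "servo_tool", "body": {
  "plan": [
    [0, 0, 0, 0.0005, 0, 0, 0],
    [0, 0, 0, 0, 0, 0, 0],
    [0, 0, 0, 0.0005, 0, 0, 0],
    [0, 0, 0, 0, 0, 0, 0],
    [0, 0, 0, 0.0005, 0, 0, 0],
    [0, 0, 0, 0, 0, 0, 0],
    [0, 0, 0, 0, 0, 0, 0],
    [0, 0, 0, 0, 0, 0, 0]
  ]
}}

```text
time_s: 9.15
ee_pos: [0.5262, -0.4025, 0.0492]
eef_rot: [-3.141, 0.0, -3.141]
force: [-1.6, 1.7, 4.3]
grip_width: 0.0127
grip_force: 20.0
```

{"method": "servo_tool", "body": {
  "plan": [
    [20, 0, 0, 0, 0, 0, 0],
    [30, 0, 0, 0, 0, 0, 0],
    [45, 0, 0, 0, 0, 0, 0],
    [45, 0, 0, 0, 0, 0, 0],
    [45, 0, 0, -0.01, 0, 0, 0],
    [45, 0, 0, -0.03, 0, 0, 0],
    [45, 0, 0, -0.045, 0, 0, 0],
    [45, 0, 0, -0.05, 0, 0, 0]
  ]
}}

```text
time_s: 10.15
ee_pos: [0.5259, -0.4022, 0.1858]
eef_rot: [3.141, -0.0, -3.141]
force: [-0.1, -0.7, -0.4]
grip_width: 0.0423
grip_force: 0.0
```

{"method": "servo_tool", "body": {
  "plan": [
    [100, 0, 0.02, -0.005, 0, 0, 0],
    [100, 0.003, 0.05, 0, 0, 0, 0],
    [100, 0.003, 0.06, 0, 0, 0, 0],
    [100, 0.003, 0.06, 0, 0, 0, 0],
    [100, 0.003, 0.06, 0, 0, 0, 0],
    [100, 0.004, 0.06, 0, 0, 0, 0],
    [100, 0.004, 0.06, 0, 0, 0, 0],
    [100, 0.0025, 0.05, 0, 0, 0, 0]
  ]
}}

```text
time_s: 11.15
ee_pos: [0.5024, 0.0201, 0.1887]
eef_rot: [3.141, -0.001, -3.141]
force: [0.6, -0.3, 0.1]
grip_width: 0.0942
grip_force: 0.0
```

```bash
python3 - <<'E'
from h import *
c=grab('scene','s2'); w=cloud(c); o=ctrl.get_obs(); print(o['ee_pos'],o['grip_width'],o['force'])
cv2.imwrite('pics/s2c.png',cv2.resize(c['pixels'][230:400,60:300,::-1],None,fx=3,fy=3,interpolation=2))
m=(abs(w[...,0]-.526)<.035)&(abs(w[...,1]+.4025)<.05)&(w[...,2]>.085)&(w[...,2]<.12)
print(m.sum(),w[m].mean(0),w[m].max(0))
E
```

```text
[0.5020532  0.02418558 0.18868369] 0.09435486159944342 [0.27040895 2.85400754 0.54894107]
40 [ 0.52488652 -0.39940437  0.09140106] [ 0.52984039 -0.39300534  0.0958695 ]
```

View pics/s2c.png

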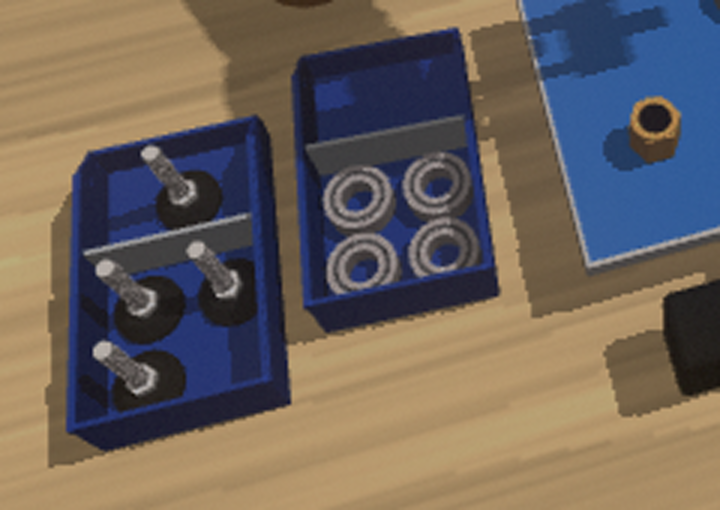

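The foot stands upright in its compartment; the stud top is at about (150,152) in the crop and measures z ≈ 0.094. The bearing is next.

{"method": "servo_tool", "body": {
  "plan": [
    [100, 0, 0.02, 0, 0, 0, 0],
    [100, 0, 0.018, 0, 0, 0, 0],
    [100, 0, 0, 0, 0, 0, 0],
    [100, 0, 0, 0, 0, 0, 0],
    [100, 0, 0, 0.01, 0, 0, 0],
    [100, 0, 0, 0.01, 0, 0, 0],
    [100, 0, 0, 0, 0, 0, 0],
    [100, 0, 0, 0, 0, 0, 0]
  ]
}}

```text
time_s: 12.2
ee_pos: [0.5036, 0.0555, 0.169]
eef_rot: [3.142, 0.0, -3.142]
force: [0.2, -0.5, -0.4]
grip_width: 0.094
grip_force: 0.0
```

{"method": "servo_tool", "body": {
  "plan": [
    [100, 0, 0.0055, 0.01, 0, 0, 0],
    [100, 0, 0, 0.02, 0, 0, 0],
    [100, 0, 0, 0.025, 0, 0, 0],
    [100, 0, 0, 0.02, 0, 0, 0],
    [100, 0, 0, 0.012, 0, 0, 0],
    [100, 0, 0, 0.006, 0, 0, 0],
    [100, 0, 0, 0.0035, 0, 0, 0],
    [100, 0, 0, 0, 0, 0, 0]
  ]
}}

```text
time_s: 13.2
ee_pos: [0.5036, 0.0611, 0.0727]
eef_rot: [3.142, 0.0, -3.141]
force: [0.1, -0.5, -0.7]
grip_width: 0.094
grip_force: 0.0
```

{"method": "servo_tool", "body": {
  "plan": [
    [60, 0, 0, 0, 0, 0, 0],
    [40, 0, 0, 0, 0, 0, 0],
    [20, 0, 0, 0, 0, 0, 0],
    [20, 0, 0, 0, 0, 0, 0],
    [20, 0, 0, 0, 0, 0, 0],
    [20, 0, 0, 0, 0, 0, 0],
    [20, 0, 0, 0, 0, 0, 0],
    [20, 0, 0, 0, 0, 0, 0]
  ],
  "force": 30
}}

```text
time_s: 14.2
ee_pos: [0.5035, 0.0611, 0.0725]
eef_rot: [3.142, 0.0, -3.141]
force: [-0.9, -0.2, 0.8]
grip_width: 0.0514
grip_force: 30.0
```

{"method": "servo_tool", "body": {
  "plan": [
    [20, 0, 0, -0.005, 0, 0, 0],
    [20, 0, 0, -0.015, 0, 0, 0],
    [20, 0, 0, -0.025, 0, 0, 0],
    [20, 0, 0, -0.025, 0, 0, 0],
    [20, 0, -0.01, -0.01, 0, 0, 0],
    [20, 0, -0.025, 0, 0, 0, 0],
    [20, 0, -0.04, 0, 0, 0, 0],
    [20, 0, -0.045, 0, 0, 0, 0]
  ],
  "force": 40
}}

```text
time_s: 15.2
ee_pos: [0.5031, -0.0604, 0.1524]
eef_rot: [-3.142, -0.0, -3.141]
force: [0.2, 0.8, -2.0]
grip_width: 0.0514
grip_force: 40.0
```

{"method": "servo_tool", "body": {
  "plan": [
    [20, 0.003, -0.045, 0, 0, 0, 0],
    [20, 0.004, -0.045, 0, 0, 0, 0],
    [20, 0.003, -0.04, 0, 0, 0, 0],
    [20, 0.0035, -0.03, 0, 0, 0, 0],
    [20, 0, -0.017, 0, 0, 0, 0],
    [20, 0, 0, 0.01, 0, 0, 0],
    [20, 0, 0, 0.02, 0, 0, 0],
    [20, 0, 0, 0.02, 0, 0, 0]
  ]
}}

```text
time_s: 16.2
ee_pos: [0.49, -0.2346, 0.1012]
eef_rot: [3.141, -0.0, -3.14]
force: [-0.3, -0.1, -2.4]
grip_width: 0.051
grip_force: 40.0
```

{"method": "servo_tool", "body": {
  "plan": [
    [20, 0, 0, 0.02, 0, 0, 0],
    [20, 0, 0, 0.025, 0, 0, 0],
    [20, 0, 0, 0.02, 0, 0, 0],
    [20, 0, 0, 0.013, 0, 0, 0],
    [20, 0, 0, 0.008, 0, 0, 0],
    [20, 0, 0, 0.004, 0, 0, 0],
    [20, 0, 0, 0.002, 0, 0, 0],
    [20, 0, 0, 0, 0, 0, 0]
  ]
}}

```text
time_s: 17.2
ee_pos: [0.4902, -0.236, 0.0107]
eef_rot: [-3.141, 0.0, -3.142]
force: [-0.3, -0.1, -2.1]
grip_width: 0.0511
grip_force: 40.0
```

{"method": "servo_tool", "body": {
  "plan": [
    [20, 0, 0, 0.001, 0, 0, 0],
    [20, 0, 0, 0, 0, 0, 0],
    [20, 0, 0, 0.0007, 0, 0, 0],
    [20, 0, 0, 0, 0, 0, 0],
    [20, 0, 0, 0, 0, 0, 0],
    [20, 0, 0, 0, 0, 0, 0],
    [20, 0, 0, 0, 0, 0, 0],
    [20, 0, 0, 0, 0, 0, 0]
  ],
  "force": 20
}}

```text
time_s: 18.2
ee_pos: [0.4901, -0.2359, 0.0088]
eef_rot: [-3.142, 0.0, -3.141]
force: [-0.6, 0.0, -1.0]
grip_width: 0.0514
grip_force: 20.0
```

{"method": "servo_tool", "body": {
  "plan": [
    [20, 0, 0, 0.001, 0, 0, 0],
    [20, 0, 0, 0, 0, 0, 0],
    [20, 0, 0, 0.0007, 0, 0, 0],
    [20, 0, 0, 0, 0, 0, 0],
    [20, 0, 0, 0.0007, 0, 0, 0],
    [20, 0, 0, 0, 0, 0, 0],
    [20, 0, 0, 0, 0, 0, 0],
    [20, 0, 0, 0, 0, 0, 0]
  ]
}}

```text
time_s: 19.2
ee_pos: [0.4901, -0.2359, 0.0065]
eef_rot: [-3.142, 0.0, -3.141]
force: [-0.8, 0.4, 2.6]
grip_width: 0.0514
grip_force: 20.0
```

{"method": "servo_tool", "body": {
  "plan": [
    [60, 0, 0, 0, 0, 0, 0],
    [70, 0, 0, 0, 0, 0, 0],
    [70, 0, 0, 0, 0, 0, 0],
    [70, 0, 0, -0.01, 0, 0, 0],
    [70, 0, 0, -0.03, 0, 0, 0],
    [70, 0, 0, -0.045, 0, 0, 0],
    [70, 0, 0, -0.05, 0, 0, 0],
    [70, 0, 0, -0.03, 0, 0, 0]
  ]
}}

```text
time_s: 20.2
ee_pos: [0.4905, -0.2361, 0.1747]
eef_rot: [-3.14, 0.003, -3.141]
force: [0.5, -0.0, -0.1]
grip_width: 0.0659
grip_force: 0.0
```

{"method": "servo_tool", "body": {
  "plan": [
    [100, -0.01, 0.025, 0, 0, 0, 0],
    [100, -0.018, 0.045, 0, 0, 0, 0],
    [100, -0.02, 0.05, 0, 0, 0, 0],
    [100, -0.02, 0.05, 0, 0, 0, 0],
    [100, -0.02, 0.05, 0, 0, 0, 0],
    [100, -0.02, 0.05, 0, 0, 0, 0],
    [100, -0.0135, 0.03, 0, 0, 0, 0],
    [100, 0, 0, 0, 0, 0, -0.157]
  ]
}}

```text
time_s: 21.2
ee_pos: [0.6118, 0.0664, 0.1717]
eef_rot: [3.141, 0.0, -2.979]
force: [-0.1, -0.6, -0.5]
grip_width: 0.0939
grip_force: 0.0
```

{"method": "servo_tool", "body": {
  "plan": [
    [100, 0, 0, 0, 0, 0, -0.157],
    [100, 0, 0, 0, 0, 0, 0],
    [100, 0, 0, 0.01, 0, 0, 0],
    [100, 0, 0, 0.02, 0, 0, 0],
    [100, 0, 0, 0.01, 0, 0, 0],
    [100, 0, 0, 0, 0, 0, 0],
    [100, 0, 0, 0, 0, 0, 0],
    [100, 0, 0, 0, 0, 0, 0]
  ]
}}

```text
time_s: 22.2
ee_pos: [0.6118, 0.0641, 0.132]
eef_rot: [-3.141, 0.001, -2.828]
force: [-0.5, 0.2, -0.6]
grip_width: 0.0942
grip_force: 0.0
```

```bash
python3 - <<'E'
from h import *
c=grab('scene','s3'); w=cloud(c); o=ctrl.get_obs(); print(o['ee_pos'],o['eef_rot'])
cv2.imwrite('pics/s3c.png',cv2.resize(c['pixels'][190:390,70:370,::-1],None,fx=2.5,fy=2.5,interpolation=2))
m=(abs(w[...,0]-.490)<.035)&(abs(w[...,1]+.236)<.045)&(w[...,2]>.017)&(w[...,2]<.032)
print(m.sum(),np.nanmedian(w[m],0),w[m].min(0),w[m].max(0))
E
```

```text
[0.61170596 0.0641286  0.13191064] [-3.14133389e+00  8.34489113e-04 -2.82754916e+00]
280 [ 0.48893214 -0.23443738  0.0230658 ] [ 0.46188674 -0.25939443  0.01728926] [ 0.51425209 -0.20782871  0.02997441]
```

View pics/s3c.png

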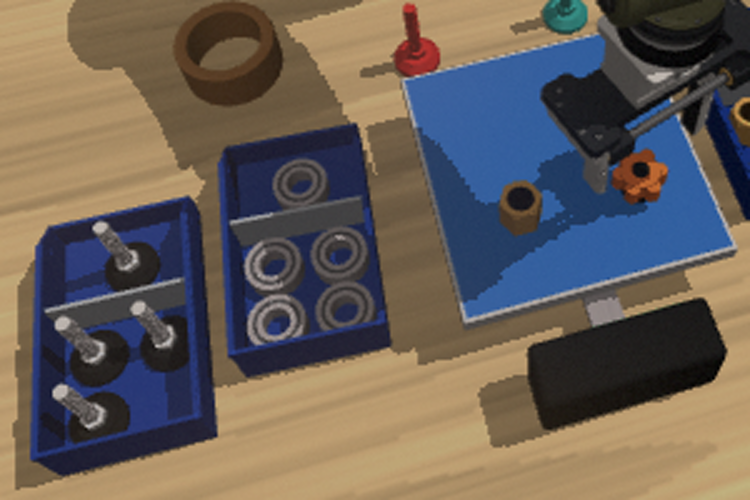

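The bearing lies flat in its compartment, at (300,180) in the crop. The knob sits between the open fingers at about (640,178). Descending to grip it.

{"method": "servo_tool", "body": {
  "plan": [
    [100, 0, 0, 0.01, 0, 0, 0],
    [100, 0, 0, 0.02, 0, 0, 0],
    [100, 0, 0, 0.015, 0, 0, 0],
    [100, 0, 0, 0.008, 0, 0, 0],
    [100, 0, 0, 0.0045, 0, 0, 0],
    [100, 0, 0, 0, 0, 0, 0],
    [60, 0, 0, 0, 0, 0, 0],
    [40, 0, 0, 0, 0, 0, 0]
  ],
  "force": 15
}}

```text
time_s: 23.25
ee_pos: [0.6117, 0.0641, 0.0743]
eef_rot: [-3.141, 0.001, -2.827]
force: [0.6, -0.2, 0.1]
grip_width: 0.0776
grip_force: 0.0
```

{"method": "servo_tool", "body": {
  "plan": [
    [20, 0, 0, 0, 0, 0, 0],
    [20, 0, 0, 0, 0, 0, 0],
    [20, 0, 0, 0, 0, 0, 0],
    [20, 0, 0, 0, 0, 0, 0],
    [20, 0, 0, 0, 0, 0, 0],
    [20, 0, 0, 0, 0, 0, 0],
    [20, 0, 0, 0, 0, 0, 0],
    [20, 0, 0, 0, 0, 0, 0]
  ],
  "force": 25
}}

```text
time_s: 24.25
ee_pos: [0.6115, 0.0641, 0.0738]
eef_rot: [-3.142, -0.0, -2.827]
force: [-1.0, 0.6, 1.5]
grip_width: 0.0444
grip_force: 24.3
```

{"method": "servo_tool", "body": {
  "plan": [
    [20, 0, 0, -0.005, 0, 0, 0],
    [20, 0, 0, -0.015, 0, 0, 0],
    [20, 0, 0, -0.025, 0, 0, 0],
    [20, 0, 0, -0.025, 0, 0, 0.105],
    [20, 0, 0, -0.01, 0, 0, 0.105],
    [20, 0, 0, 0, 0, 0, 0.104],
    [20, 0.005, 0.02, 0, 0, 0, 0],
    [20, 0.01, 0.04, 0, 0, 0, 0]
  ]
}}

```text
time_s: 25.25
ee_pos: [0.5962, 0.1249, 0.1543]
eef_rot: [3.142, 0.0, -3.141]
force: [0.4, 0.2, -0.6]
grip_width: 0.0446
grip_force: 24.3
```

{"method": "servo_tool", "body": {
  "plan": [
    [20, 0.012, 0.047, 0, 0, 0, 0],
    [20, 0.012, 0.047, 0, 0, 0, 0],
    [20, 0.012, 0.047, 0, 0, 0, 0],
    [20, 0.012, 0.047, 0, 0, 0, 0],
    [20, 0.011, 0.045, 0, 0, 0, 0],
    [20, 0.008, 0.03, 0, 0, 0, 0],
    [20, 0.0045, 0.0185, 0, 0, 0, 0],
    [20, 0, 0, 0, 0, 0, 0]
  ]
}}

```text
time_s: 26.25
ee_pos: [0.5243, 0.4065, 0.1539]
eef_rot: [-3.142, -0.0, -3.139]
force: [0.1, -0.1, 0.4]
grip_width: 0.0444
grip_force: 24.3
```

{"method": "servo_tool", "body": {
  "plan": [
    [20, 0, 0, 0.015, 0, 0, 0],
    [20, 0, 0, 0.03, 0, 0, 0],
    [20, 0, 0, 0.035, 0, 0, 0],
    [20, 0, 0, 0.03, 0, 0, 0],
    [20, 0, 0, 0.018, 0, 0, 0],
    [20, 0, 0, 0.009, 0, 0, 0],
    [20, 0, 0, 0.004, 0, 0, 0],
    [20, 0, 0, 0.001, 0, 0, 0]
  ]
}}

```text
time_s: 27.25
ee_pos: [0.5252, 0.4057, 0.0125]
eef_rot: [3.141, 0.001, -3.141]
force: [0.6, -1.0, -0.4]
grip_width: 0.0444
grip_force: 24.3
```

{"method": "servo_tool", "body": {
  "plan": [
    [20, 0, 0, 0.001, 0, 0, 0],
    [20, 0, 0, 0, 0, 0, 0],
    [20, 0, 0, 0.001, 0, 0, 0],
    [20, 0, 0, 0, 0, 0, 0],
    [20, 0, 0, 0, 0, 0, 0],
    [20, 0, 0, 0, 0, 0, 0],
    [20, 0, 0, 0, 0, 0, 0],
    [20, 0, 0, 0, 0, 0, 0]
  ]
}}

```text
time_s: 28.25
ee_pos: [0.5249, 0.4056, 0.0098]
eef_rot: [-3.142, -0.0, -3.141]
force: [-0.9, 0.2, -0.5]
grip_width: 0.0439
grip_force: 24.3
```

{"method": "servo_tool", "body": {
  "plan": [
    [20, 0, 0, 0.001, 0, 0, 0],
    [20, 0, 0, 0, 0, 0, 0],
    [20, 0, 0, 0.0007, 0, 0, 0],
    [20, 0, 0, 0, 0, 0, 0],
    [20, 0, 0, 0.0007, 0, 0, 0],
    [20, 0, 0, 0, 0, 0, 0],
    [20, 0, 0, 0, 0, 0, 0],
    [20, 0, 0, 0, 0, 0, 0]
  ]
}}

```text
time_s: 29.25
ee_pos: [0.525, 0.4056, 0.0078]
eef_rot: [3.141, 0.0, -3.141]
force: [-1.8, -1.8, 6.1]
grip_width: 0.0442
grip_force: 24.3
```

{"method": "servo_tool", "body": {
  "plan": [
    [60, 0, 0, 0, 0, 0, 0],
    [65, 0, 0, 0, 0, 0, 0],
    [65, 0, 0, 0, 0, 0, 0],
    [65, 0, 0, -0.01, 0, 0, 0],
    [65, 0, 0, -0.03, 0, 0, 0],
    [65, 0, 0, -0.045, 0, 0, 0],
    [65, 0, 0, -0.05, 0, 0, 0],
    [65, 0, 0, -0.025, 0, 0, 0]
  ]
}}

```text
time_s: 30.25
ee_pos: [0.5255, 0.406, 0.1715]
eef_rot: [3.139, 0.003, -3.141]
force: [-0.1, -0.1, -0.8]
grip_width: 0.0612
grip_force: 0.0
```

{"method": "servo_tool", "body": {
  "plan": [
    [100, -0.005, -0.025, 0, 0, 0, 0],
    [100, -0.008, -0.045, 0, 0, 0, 0],
    [100, -0.01, -0.055, 0, 0, 0, 0],
    [100, -0.01, -0.055, 0, 0, 0, 0],
    [100, -0.01, -0.055, 0, 0, 0, 0],
    [100, -0.01, -0.055, 0, 0, 0, 0],
    [100, -0.01, -0.055, 0, 0, 0, 0],
    [100, -0.01, -0.055, 0, 0, 0, 0]
  ]
}}

```text
time_s: 31.25
ee_pos: [0.5982, 0.0038, 0.1684]
eef_rot: [-3.142, 0.001, -3.141]
force: [0.4, 0.6, 0.5]
grip_width: 0.094
grip_force: 0.0
```

{"method": "servo_tool", "body": {
  "plan": [
    [100, -0.01, -0.0404, 0, 0, 0, 0],
    [100, 0, -0.01, 0, 0, 0, 0],
    [100, 0, 0, 0, 0, 0, 0.144],
    [100, 0, 0, 0, 0, 0, 0.144],
    [100, 0, 0, 0.01, 0, 0, 0.144],
    [100, 0, 0, 0.02, 0, 0, 0.144],
    [100, 0, 0, 0, 0, 0, 0],
    [100, 0, 0, 0, 0, 0, 0]
  ]
}}

```text
time_s: 32.25
ee_pos: [0.6083, -0.0443, 0.1385]
eef_rot: [3.141, 0.001, 2.569]
force: [0.2, -0.1, 0.3]
grip_width: 0.0938
grip_force: 0.0
```

```bash
python3 - <<'E'
from h import *
c=grab('scene','s4'); w=cloud(c); o=ctrl.get_obs(); print(o['ee_pos'],o['eef_rot'])
cv2.imwrite('pics/s4c.png',cv2.resize(c['pixels'][170:350,220:500,::-1],None,fx=2.5,fy=2.5,interpolation=2))
m=(abs(w[...,0]-.525)<.035)&(abs(w[...,1]-.405)<.045)&(w[...,2]>.03)&(w[...,2]<.05)
print(m.sum(),np.nanmedian(w[m],0),w[m].min(0),w[m].max(0))
E
```

```text
[ 0.60835033 -0.04444392  0.13857865] [3.14097863e+00 1.18886193e-03 2.56884159e+00]
221 [0.52675241 0.4039338  0.03886383] [0.49751185 0.38330827 0.03000559] [0.54892624 0.4298078  0.04395804]
```

View pics/s4c.png

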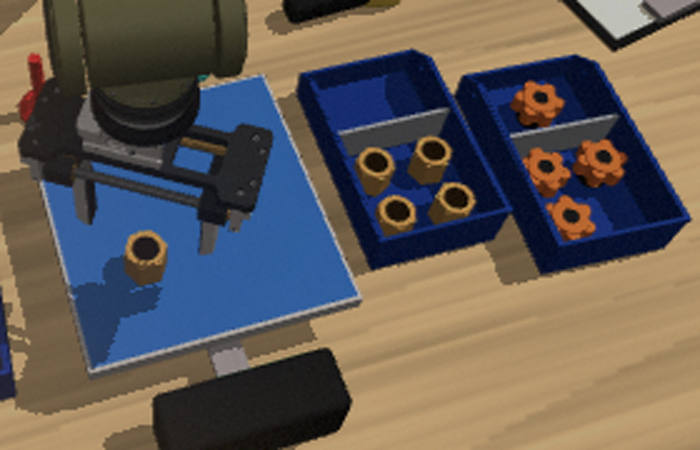

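The knob stands in its compartment at (537,102) in the crop, height as expected. The coupling lies midway between the fingertips at about (146,250). Descending to grip it.

{"method": "servo_tool", "body": {
  "plan": [
    [100, 0, 0, 0.01, 0, 0, 0],
    [100, 0, 0, 0.02, 0, 0, 0],
    [100, 0, 0, 0.02, 0, 0, 0],
    [100, 0, 0, 0.01, 0, 0, 0],
    [100, 0, 0, 0.0045, 0, 0, 0],
    [100, 0, 0, 0, 0, 0, 0],
    [60, 0, 0, 0, 0, 0, 0],
    [30, 0, 0, 0, 0, 0, 0]
  ],
  "force": 15
}}

```text
time_s: 33.3
ee_pos: [0.6082, -0.0448, 0.0734]
eef_rot: [3.141, 0.001, 2.566]
force: [0.4, 0.0, -0.1]
grip_width: 0.0774
grip_force: 0.0
```

{"method": "servo_tool", "body": {
  "plan": [
    [10, 0, 0, 0, 0, 0, 0],
    [10, 0, 0, 0, 0, 0, 0],
    [10, 0, 0, 0, 0, 0, 0],
    [10, 0, 0, 0, 0, 0, 0],
    [10, 0, 0, 0, 0, 0, 0],
    [10, 0, 0, 0, 0, 0, 0],
    [10, 0, 0, 0, 0, 0, 0],
    [10, 0, 0, 0, 0, 0, 0]
  ],
  "force": 35
}}

```text
time_s: 34.3
ee_pos: [0.608, -0.0448, 0.0729]
eef_rot: [-3.141, -0.0, 2.566]
force: [-1.5, -0.0, -0.2]
grip_width: 0.0334
grip_force: 34.9
```

{"method": "servo_tool", "body": {
  "plan": [
    [10, 0, 0, -0.005, 0, 0, 0],
    [10, 0, 0, -0.015, 0, 0, 0],
    [10, 0, 0, -0.025, 0, 0, 0],
    [10, 0, 0, -0.025, 0, 0, -0.144],
    [10, 0, 0, -0.01, 0, 0, -0.144],
    [10, 0, 0, 0, 0, 0, -0.144],
    [10, 0, 0, 0, 0, 0, -0.144],
    [10, 0.01, 0.02, 0, 0, 0, 0]
  ]
}}

```text
time_s: 35.3
ee_pos: [0.5981, -0.025, 0.1537]
eef_rot: [-3.141, 0.001, 3.141]
force: [0.2, 0.2, -1.2]
grip_width: 0.0338
grip_force: 34.9
```

{"method": "servo_tool", "body": {
  "plan": [
    [10, 0.019, 0.04, 0, 0, 0, 0],
    [10, 0.021, 0.045, 0, 0, 0, 0],
    [10, 0.021, 0.045, 0, 0, 0, 0],
    [10, 0.021, 0.045, 0, 0, 0, 0],
    [10, 0.02, 0.042, 0, 0, 0, 0],
    [10, 0.016, 0.032, 0, 0, 0, 0],
    [10, 0.009, 0.02, 0, 0, 0, 0],
    [10, 0, 0, 0, 0, 0, 0]
  ]
}}

```text
time_s: 36.3
ee_pos: [0.4699, 0.2457, 0.1536]
eef_rot: [3.141, 0.001, -3.141]
force: [0.7, -0.5, -1.4]
grip_width: 0.0337
grip_force: 34.9
```

{"method": "servo_tool", "body": {
  "plan": [
    [10, 0, 0, 0.015, 0, 0, 0],
    [10, 0, 0, 0.03, 0, 0, 0],
    [10, 0, 0, 0.035, 0, 0, 0],
    [10, 0, 0, 0.03, 0, 0, 0],
    [10, 0, 0, 0.018, 0, 0, 0],
    [10, 0, 0, 0.009, 0, 0, 0],
    [10, 0, 0, 0.004, 0, 0, 0],
    [10, 0, 0, 0.001, 0, 0, 0]
  ]
}}

```text
time_s: 37.3
ee_pos: [0.4713, 0.2443, 0.0114]
eef_rot: [3.141, 0.001, -3.142]
force: [0.6, 0.4, -0.9]
grip_width: 0.034
grip_force: 34.9
```

{"method": "servo_tool", "body": {
  "plan": [
    [10, 0, 0, 0.001, 0, 0, 0],
    [10, 0, 0, 0, 0, 0, 0],
    [10, 0, 0, 0.001, 0, 0, 0],
    [10, 0, 0, 0, 0, 0, 0],
    [10, 0, 0, 0, 0, 0, 0],
    [10, 0, 0, 0, 0, 0, 0],
    [10, 0, 0, 0, 0, 0, 0],
    [10, 0, 0, 0, 0, 0, 0]
  ]
}}

```text
time_s: 38.3
ee_pos: [0.471, 0.2442, 0.009]
eef_rot: [3.142, 0.0, -3.141]
force: [-0.5, -0.1, -1.8]
grip_width: 0.0339
grip_force: 34.9
```

{"method": "servo_tool", "body": {
  "plan": [
    [10, 0, 0, 0.001, 0, 0, 0],
    [10, 0, 0, 0, 0, 0, 0],
    [10, 0, 0, 0.0007, 0, 0, 0],
    [10, 0, 0, 0, 0, 0, 0],
    [10, 0, 0, 0, 0, 0, 0],
    [10, 0, 0, 0, 0, 0, 0],
    [10, 0, 0, 0, 0, 0, 0],
    [10, 0, 0, 0, 0, 0, 0]
  ]
}}

```text
time_s: 39.3
ee_pos: [0.471, 0.2442, 0.0072]
eef_rot: [3.142, -0.0, -3.141]
force: [-0.2, -0.0, -1.2]
grip_width: 0.0338
grip_force: 34.9
```

{"method": "servo_tool", "body": {
  "plan": [
    [10, 0, 0, 0.0007, 0, 0, 0],
    [10, 0, 0, 0, 0, 0, 0],
    [10, 0, 0, 0, 0, 0, 0],
    [10, 0, 0, 0.0003, 0, 0, 0],
    [10, 0, 0, 0, 0, 0, 0],
    [10, 0, 0, 0, 0, 0, 0],
    [10, 0, 0, 0, 0, 0, 0],
    [10, 0, 0, 0, 0, 0, 0]
  ]
}}

```text
time_s: 40.3
ee_pos: [0.471, 0.2442, 0.0069]
eef_rot: [3.142, 0.0, -3.141]
force: [-4.0, -1.8, 9.8]
grip_width: 0.0336
grip_force: 34.9
```

{"method": "servo_tool", "body": {
  "plan": [
    [45, 0, 0, 0, 0, 0, 0],
    [60, 0, 0, 0, 0, 0, 0],
    [60, 0, 0, 0, 0, 0, 0],
    [60, 0, 0, -0.01, 0, 0, 0],
    [60, 0, 0, -0.03, 0, 0, 0],
    [60, 0, 0, -0.045, 0, 0, 0],
    [60, 0, 0, -0.05, 0, 0, 0],
    [60, 0, 0, -0.03, 0, 0, 0]
  ]
}}

```text
time_s: 41.3
ee_pos: [0.4713, 0.2444, 0.1745]
eef_rot: [3.14, 0.003, -3.141]
force: [0.1, -0.1, -0.3]
grip_width: 0.0565
grip_force: 0.0
```

{"method": "servo_tool", "body": {
  "plan": [
    [60, 0.01, -0.03, -0.02, 0, 0, 0],
    [60, 0.01, -0.05, 0, 0, 0, 0],
    [60, 0.01, -0.05, 0, 0, 0, 0],
    [60, 0.01, -0.05, 0, 0, 0, 0],
    [60, 0.01, -0.03, 0, 0, 0, 0],
    [60, 0, 0, 0, 0, 0, 0],
    [60, 0, 0, 0, 0, 0, 0],
    [60, 0, 0, 0, 0, 0, 0]
  ]
}}

```text
time_s: 42.3
ee_pos: [0.4212, 0.0349, 0.1914]
eef_rot: [3.142, 0.0, -3.14]
force: [0.5, 0.6, -0.1]
grip_width: 0.0563
grip_force: 0.0
```

```bash
python3 - <<'E'
from h import *
c=grab('scene','s5'); w=cloud(c); o=ctrl.get_obs(); print(o['ee_pos'],o['grip_force'])
for n,x,y,a,b in(('foot',.526,-.4025,.085,.1),('bearing',.49,-.236,.017,.03),('knob',.525,.4055,.032,.045),('coup',.471,.244,.034,.046)):
    m=(abs(w[...,0]-x)<.03)&(abs(w[...,1]-y)<.045)&(w[...,2]>a)&(w[...,2]<b)
    print(n,m.sum(),np.nanmedian(w[m],0).round(4),((w[m].min(0)+w[m].max(0))/2).round(4))
E
```

```text
[0.42112823 0.03487374 0.19125693] 0.0
foot 39 [ 0.5253 -0.3996  0.0927] [ 0.5237 -0.3996  0.0911]
bearing 284 [ 0.4898 -0.2341  0.0232] [ 0.4882 -0.2334  0.0225]
knob 207 [0.5248 0.4045 0.0393] [0.5227 0.4066 0.0382]
coup 140 [0.4713 0.2447 0.0394] [0.4696 0.2462 0.0394]
```

View pics/s5.png

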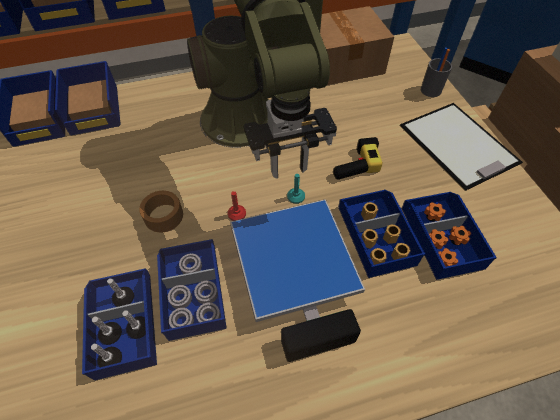

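All four parts stand in the front compartments of their own bins: foot (121,292), bearing (190,262), coupling (370,209) and knob (436,211). The tape and scanner are where they were, and the gripper is clear.

```bash
python3 -c "
from station import ctrl; print(ctrl.hand_in())"
```

```text
the job is handed in; nothing more can be done
None
```

I put all four parts upright in the empty front compartments of their own bins and left the tape roll and scanner where they were; I handed the job in at about 42 s of the 106 s allowed, and no verdict came back.

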